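# Clamp the plaster bust with the long T-key

### The job

Take the long T-key out of its wooden stand, lower it down the green clamp's deep shaft until it drops fully home over the square stem, and turn it clockwise until the orange pad holds the plaster bust snugly against the dark stop (about 10 N) without bruising it. Then draw the key out and put it back upright in its stand, let go, and leave the bust clamped. Work the key gently, never ramming it down, do not touch the bust or push the clamp's jaw with the gripper, and leave the other things on the bench as they are.

Things in the scene. Friction and masses are not known exactly. Their poses are not given: they have to be found in the camera images.
- key: Steel T-key, 0.35 kg, standing upright in the stand. Origin at the centre of its foot, z up along the shank, x along the T-bar. Red T-bar at the top 90 (x) x 14 (y) x 18 (z) mm, its centre 170 mm above the foot. Round shank 14 mm in diameter. Lowest 44 mm is a square socket, 26 mm outside, 18 mm inside, open below and 36 mm deep, its flats parallel to the T-bar (x) and across it (y).
- key_foot (a point): Centre of the open lower end of the key's socket; axes as the key's.
- key_bar (a point): Centre of the red T-bar, 170 mm above the foot; axes as the key's (x along the bar).
- stand: Fixed wooden block 90 x 90 x 75 mm with one round hole 42 mm in diameter and 65 mm deep from above, in its middle; the key stands in it with its foot on the hole's floor, 10 mm above the bench. Origin at the centre of the underside. The stand and the clamp may swap sides of the bench.
- stand_mouth (a point): Centre of the mouth of the stand's hole, at the block's top, 75 mm above the bench.
- clamp: Green clamp fixed to the bench. Origin on the bench under the shaft's axis, z up; its jaw closes along its +y. Base plate 100 (x) x 250 (y) x 12 (z) mm, y = -55 to +195 mm. Round tower 72 mm across and 130 mm high with a vertical round shaft, 46 mm in diameter, open above. Clockwise from above closes the jaw.
- shaft_mouth (a point): Centre of the shaft's mouth at the tower's top, 130 mm above the bench; axes as the clamp's. Press the key on the stem or the shaft with less than about 15 N.
- shaft_floor (a point): Centre of the shaft's floor, 118 mm below the mouth. Fully home, the key's foot rests on this floor (within 8 mm counts). The first up to 0.85 rad of clockwise turning only takes up slack and free play, then the screw turns against a drag of about 0.18 N m (0.05 to 0.18 with the key held still) and moves the jaw 16.5 mm per rad; the drag keeps the jaw where it is left.
- stem_shoulder (a point): Point on the shaft's axis, 24 mm above its floor: the flat shoulder of the brass square stem, 16 mm across flats, with a round dome 8 mm higher that centres the key. The stem turns easily within worn free play: as found its flats are within 0.36 rad of the clamp's x and y (not measured; axes here are the clamp's). Unless squared within 0.12 rad (any quarter turn), the key rests on it.
- jaw (a joint): Travel of the steel jaw along the clamp's +y, 0 as found (open) to 0.0264 m. The stop's setting is not known beforehand: the bust is pinched after 4 to 9.5 mm of travel, so at most about 1.55 rad of clockwise turning in all, slack and play included. Each newton of clamping adds 0.0165 N m to the turning moment.
- pad: Orange pad, 56 (x) x 4 (y) x 34 (z) mm, on the jaw's front, on a spring that yields 1 mm per 10 N (7 mm at most). Axes and origin are the clamp's, moved with it; its face is at y = 63 mm. Sliding the bust along takes 2 to 3 N; a snug hold is about 10 N (5 to 16 N will do); the plaster bruises above 20 N.
- bust: White plaster bust, 0.3 kg, loose on the clamp's base plate between the pad and the dark steel stop. Plinth 60 x 50 (along the clamp's y) x 45 mm high, 122 mm high in all. Origin at the centre of its underside.
- mallet: Bystander: turned wooden mallet standing on its head, 90 mm wide, 205 mm high. Origin at the centre of its underside.
- chisel: Bystander: carving tool with a dark wooden handle lying on the bench, 200 mm long.
- brush: Bystander: brush lying on the bench, 200 mm long.
- jar: Bystander: amber glass jar, 70 mm wide, 90 mm high. Origin at the centre of its underside.
- tub: Bystander: white tub of modelling sticks, 104 mm wide, sticks up to 170 mm high. Origin at the centre of its underside.
- maquette: Bystander: small terracotta figure on a dark wooden base 60 x 60 mm, 102 mm high. Origin at the centre of its underside.
- offcut: Bystander: light wooden offcut, 70 x 50 x 30 mm. Origin at the centre of its underside.
Mind the look-alikes: they are no part of the job. What is meant by the key is not turquoise, and is the larger of those in its own colour.

How it is judged (in metres and radians):
On the way, in this order (a step that is already met when the one before it is completed fails the run):
1. the key has been lifted clear of its stand (z of key_foot in the frame of stand_mouth above 0.005 m), for 0.1 s.
2. the key is fully home on the stem (foot more than 110 mm below the shaft's mouth) while the bust is not yet pressed (z of key_foot in the frame of shaft_mouth below -0.11 m and horizontal distance between key_foot and shaft_mouth below 0.008 m and contact force between pad and bust below 3.5 N), for 0.1 s.
3. with the key still home, the pad presses the bust with 5 to 18 N (z of key_foot in the frame of shaft_mouth below -0.11 m and horizontal distance between key_foot and shaft_mouth below 0.008 m and contact force between pad and bust between 5 and 18 N and value of joint jaw above 0.003 m), for 0.2 s.
At the end, for the whole second after the job is handed in: The pad holds the bust upright against the stop with 5 to 16 N, and the key stands upright (within 0.12 rad) in the stand's hole, its foot within 7 mm of the hole's floor, at rest and released (contact force between pad and bust between 5 and 16 N and value of joint jaw above 0.003 m and angle between bust's own z axis and vertical below 0.1 rad and horizontal distance between key_foot and stand below 0.012 m and z of key_foot in the frame of stand_mouth below -0.058 m and angle between key's own z axis and vertical below 0.12 rad and linear speed of key below 0.02 m/s and contact force between the fingers and key below 0.1 N); the robot touches nothing.
It fails at once if the plaster is bruised: more than 20 N between pad and bust (contact force between pad and bust above 20 N).
It fails at once if the key is rammed or jammed: more than 48 N between key and clamp (contact force between key and clamp above 48 N).
It fails at once if the gripper or arm touches the bust or pushes on the clamp, or the key strikes the bust (contact force between any of the arm, the fingers, key and bust above 0.5 N or contact force between any of the fingers, the arm and clamp above 5 N).
It fails at once if the key falls over or is dropped (more than 0.5 rad from upright) (angle between key's own z axis and vertical above 0.5 rad).
It fails at once if a bystander is shifted by more than 30 mm (distance of any of mallet, chisel, brush, jar, tub, maquette, offcut from where it was at the start of the episode above 0.03 m).
It also fails if it takes over 72 s, if anything falls off the work surface, if the arm or the gripper's body presses on something with over 40 N, if the wrist force passes 120 N, or if a joint passes its speed limit or range.

### The arm

A 6-joint arm with a two-finger parallel gripper is mounted at the origin on the work surface. World frame = base frame: x ahead of the robot, y to its left, z up, the work surface at z = 0. Lengths are in mm, angles in rad, forces in N, time in s.
With the tool pointing down it reaches from about 350 to 875 mm from the base axis. Payload 4.2 kg.
Tool frame: the origin (TCP) lies between the finger pads; the fingertips stand 25 mm ahead of it and the grasp point (between the pads) lies 6 mm ahead of it; z points along the fingers, y is the line along which they close (so a half turn about z gives the same grasp; the last joint's range is limited). The gripper opens to 85 mm and grips with 20 to 120 N. Pads are 22 mm wide; open, the fingers measure 114 mm over their backs; the gripper's body (76 mm by 85 mm) begins 54 mm behind the grasp point. The pads swing forward as they close: fully open they stand 13 mm farther back than shut.
Start: joints at [-1.051, 0.385, 0.008, 0, -1.194, -0.259], TCP at [161.175, -603.839, 256.312] pointing down, gripper open.
Joint ranges: [-3.14, 3.14], [-1.21, 2.06], [-1.07, 1.41], [-3.16, 2.05], [-2.99, -0.16], [-3.1, 3.1]. Speed limits (rad/s): [2.79, 2.79, 3.14, 3.14, 3.14, 3.14].

### API

Orientations are given as a unit quaternion [x, y, z, w].
In Python, from bench import arm gives the robot as it stands.
- The arm moves only by the shell command python3 -m pendant 'ROWS'. ROWS is JSON, a list of rows, each a list of 7 numbers: the shift along the tool's x, y, z in m, then the turn, a rotation vector about the tool's x, y, z in degrees, then the finger opening in m, from 0 to 0.0854. In form: [[x, y, z, wx, wy, wz, fingers], ...]. A call has 1 to 12 rows; each row shifts and turns the commanded pose from where the row before left it, along the tool's axes as they then stand; what a row does not reach is not made up. A row lasts 1/10 s, in which the tool goes at most 50 mm and 8.59 degrees, less where a joint would pass 70% of its speed; a pose out of reach is approached as far as the arm can. A call is refused whole if a number of a shift passes 0.05 or a number of a turn 8.59, either way. A call with a gripper value outside its range is refused whole. The fingers move at their own pace and stop on an object; the grip force is fixed at half the most. Time passes only in rows, so rows that do not move let the fingers close. It gives the time, the measured TCP pose, the force, the opening and the grip force at its end, in the units of the state.
- arm.read_state(): the state, without advancing time (a new reading comes with each control period).
- arm.get_image(name): name is "scene" or "top" or "wrist"; returns a dict with "image" (384x512x3 uint8, red, green, blue), "fx", "fy", "cx", "cy" (pixels), "xyz" and "rotation" of the camera in the world. Camera axes: x right, y down, z forward; pixel columns grow to the right and rows downward; lengths in mm; the calibration is good to about 2 mm. A picture is of the moment at which its call begins. There is no depth.
- arm.job_done(): hands the job in; it is judged then, once.
The state is a dict: "clock": time; "joints": joint angles; "joint_vel": joint speeds; "joint_efforts": joint torques, N m; "position": TCP position; "ee_rot": TCP orientation; "contact_force": force on the tool from outside, world axes, zero at the start; "wrist_torque": the same for the moment, N m; "gripper_width": finger opening in mm; "grasp_force": force on a finger pad.
Only numpy, scipy, OpenCV 4.12 (cv2) and the standard library are available. Lean on these libraries where they do the work, as an engineer would, in place of code of your own. Each camera call takes 0.05 s, during which the arm holds its last target. There are 200 camera calls.

## Working session

There is one attempt and no reset: what is moved stays moved. The work goes in short steps, Python scripts to look and compute and a shell command to move; the robot and the scene stay as the last step left them, time stands still between calls to the robot, and variables do not carry over. Pictures are saved under pics/ and viewed, at most 10 in all, crops included, and the job is handed in when it is done.

```bash
ls; mkdir -p pics
python3 - <<'E'
from bench import arm
import cv2, numpy as np, pickle
d={}
for n in("scene","top"):
    r=arm.get_image(n); d[n]=r
    print(n,r["fx"],r["cx"],r["cy"],np.round(r["xyz"],1),np.round(r["rotation"],3).tolist())
pickle.dump(d,open("v0.pkl","wb"))
im=np.hstack([cv2.resize(d[n]["image"],(800,600)) for n in d])
for n in d: cv2.imwrite(f"pics/{n}0.png",cv2.resize(d[n]["image"],(800,600),interpolation=cv2.INTER_CUBIC)[:,:,::-1])
s=arm.read_state(); print(s)
E
```

```text
pics
scene 450.4775358387078 250.24653661694666 181.39625137776045 [1113.  -792.   770.1] [0.845, 0.245, -0.135, -0.456]
top 373.8894340484558 261.09953503527396 193.89500854666193 [ 484.8   -1.8 1071.9] [0.706, -0.706, 0.026, -0.047]
{'clock': 0.1, 'joints': array([-1.05138031e+00,  3.85505509e-01,  6.78405312e-03, -3.95550223e-04,
       -1.19395462e+00, -2.58578937e-01]), 'joint_vel': array([-1.25083750e-03, -2.11358266e-03,  5.10454954e-03,  1.67598097e-03,
       -7.78971673e-05,  6.48504297e-04]), 'joint_efforts': array([-5.67058887e-04, -3.93318486e+01,  1.88928330e+01,  4.19794589e+00,
       -2.62149784e-03, -5.56268333e-06]), 'position': array([ 161.06966972, -603.42845929,  255.3295858 ]), 'ee_rot': array([-1.29976748e-01,  9.91516580e-01,  9.39373548e-04, -1.86361835e-04]), 'contact_force': array([ 0.3604076 ,  0.62611482, -0.62065698]), 'wrist_torque': array([-0.01389112, -0.00295025, -0.03737176]), 'grasp_force': 0.0, 'gripper_width': 85.84383490204159}
```

View pics/scene0.png

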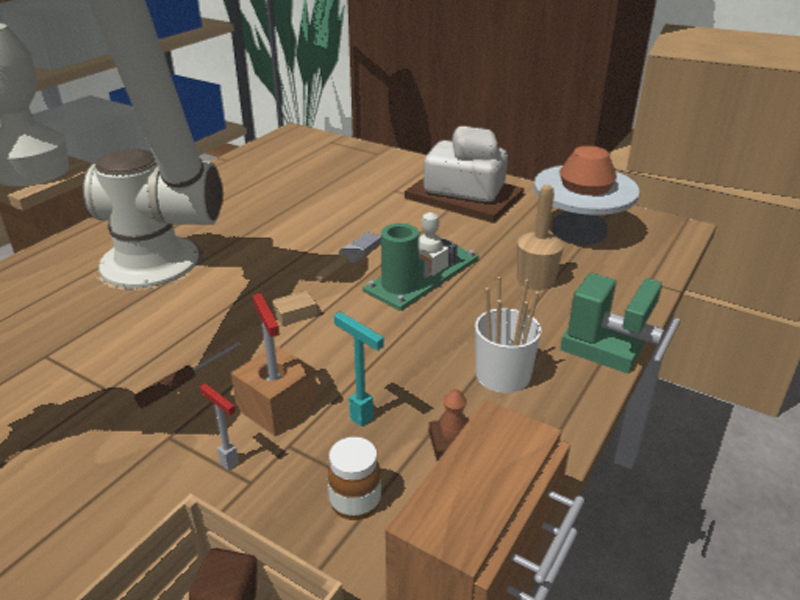

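View pics/top0.png

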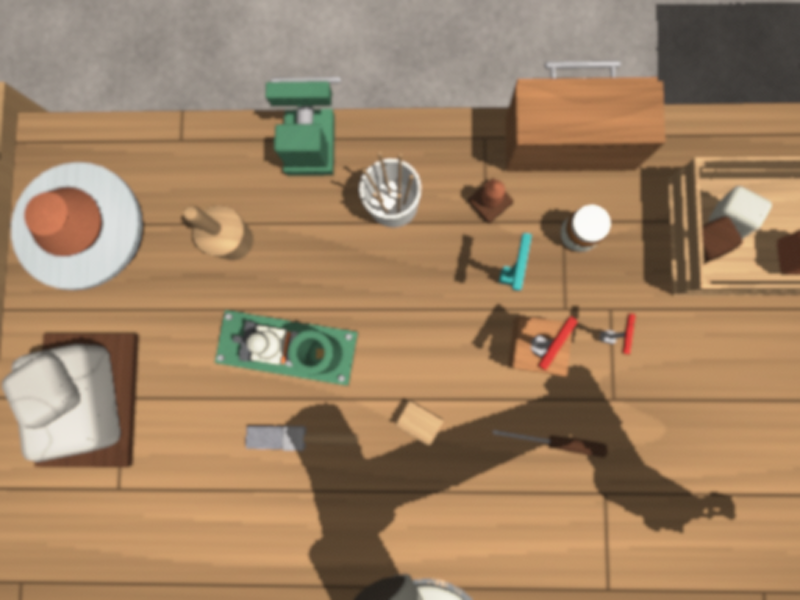

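Candidates at 800×600 scale: red key in the stand (scene 265,315 / top 558,343), small red key standing free (218,400 / 629,334), and turquoise key (360,330 / 520,262). The one in the wooden stand fits: it is red and the larger of the two. I'll measure it and confirm with a crop.

```bash
cat > h.py <<'E'
import numpy as np, cv2
from scipy.spatial.transform import Rotation as R
def ray(c,uv):
    uv=np.atleast_2d(uv).astype(float)
    d=np.c_[(uv[:,0]-c["cx"])/c["fx"],(uv[:,1]-c["cy"])/c["fy"],np.ones(len(uv))]
    q=np.array(c["rotation"]); M=R.from_quat(q).as_matrix() if q.size==4 else q
    return np.array(c["xyz"]),d@M.T
def plane(c,uv,z):
    o,d=ray(c,uv); return o+d*((z-o[2])/d[:,2])[:,None]
def tri(views):   # [(cam,uv),...] -> point, rms miss
    A=np.zeros((3,3));b=np.zeros(3);L=[]
    for c,uv in views:
        o,d=ray(c,uv); d=d[0]/np.linalg.norm(d[0]); P=np.eye(3)-np.outer(d,d); A+=P;b+=P@o;L.append((o,P))
    p=np.linalg.solve(A,b); return p,[float(np.linalg.norm(P@(p-o))) for o,P in L]
def blobs(m,amin=25):
    n,l,s,c=cv2.connectedComponentsWithStats(m.astype(np.uint8)); 
    return [(l==i,s[i,4],c[i]) for i in range(1,n) if s[i,4]>=amin]
def hsv(c): return cv2.cvtColor(c["image"],cv2.COLOR_RGB2HSV)
def red(c):
    h=hsv(c); return ((h[...,0]<5)|(h[...,0]>174))&(h[...,1]>190)&(h[...,2]>90)
def green(c):
    h=hsv(c); return (h[...,0]>60)&(h[...,0]<85)&(h[...,1]>90)&(h[...,2]>25)
def rect(m):
    return cv2.minAreaRect(np.argwhere(m)[:,::-1].astype(np.float32))
E
python3 - <<'E'
from h import *; import pickle
d=pickle.load(open("v0.pkl","rb"))
for n in d:
    for f in(red,green):
        for m,a,c in blobs(f(d[n])): print(n,f.__name__,a,np.round(c,1),[np.round(x,1) for x in rect(m)])
t,s=d["top"]["image"],d["scene"]["image"]
a=cv2.resize(t[185:255,300:420],None,fx=5,fy=5,interpolation=2); b=cv2.resize(s[180:310,110:250],(377,350),interpolation=2)
g=cv2.resize(t[190:255,130:240],(592,350)*1,interpolation=2); h=cv2.resize(s[130:200,225:315],(450,350),interpolation=2)
im=np.vstack([np.hstack([a,b])[:,:977], ]) ; im2=np.hstack([g,h])
im=cv2.resize(im,(800,290)); im2=cv2.resize(im2,(800,290))
cv2.imwrite("pics/crop.png",np.vstack([im,im2])[:,:,::-1])
E
```

```text
scene green 319 [206.5  15.4] [array([207.5,  17.5]), array([35., 17.]), np.float64(90.0)]
scene green 69 [194.9  16.9] [array([194.8,  17.1]), array([24.3,  4.1]), np.float64(84.3)]
scene green 646 [252.4 170.8] [array([258.6, 170.3]), array([41.3, 51.8]), np.float64(17.4)]
scene green 121 [292.1 168.7] [array([290.1, 167.6]), array([11.5, 28.5]), np.float64(58.2)]
scene green 1133 [381.5 208. ] [array([387.4, 205.1]), array([48.4, 52.5]), np.float64(18.4)]
scene green 338 [410.3 193.4] [array([409.7, 194.4]), array([12.8, 34.7]), np.float64(24.6)]
top green 446 [190.6  59.4] [array([190.5,  59.5]), array([11., 39.]), np.float64(90.0)]
top green 1088 [195.7  92.1] [array([194. ,  90.5]), array([39., 34.]), np.float64(90.0)]
top green 1401 [190.5 223.3] [array([182.8, 222. ]), array([83.2, 31.6]), np.float64(9.8)]
```

View pics/crop.png

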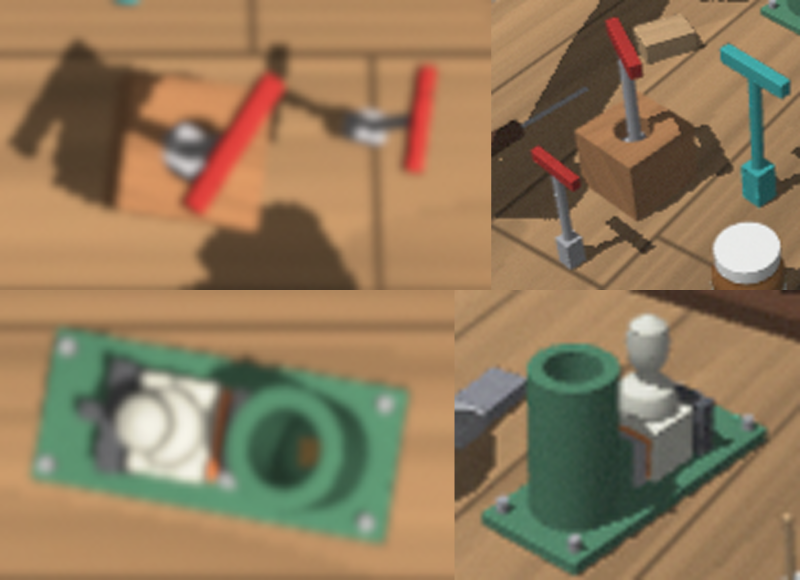

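The crop confirms it: the large red T-bar stands in the wooden block, the smaller red key is outside it. The clamp's +y points left in the top view (toward the bust), and the shaft mouth is visible. Next I'll measure.

```bash
cat >> h.py <<'E'
def red(c):
    h=hsv(c); return ((h[...,0]<5)|(h[...,0]>174))&(h[...,1]>165)&(h[...,2]>110)
def green(c,v=25):
    h=hsv(c); return (h[...,0]>58)&(h[...,0]<90)&(h[...,1]>70)&(h[...,2]>v)
E
python3 - <<'E'
from h import *; import pickle
d=pickle.load(open("v0.pkl","rb")); T,S=d["top"],d["scene"]
for n in d:
    for m,a,c in blobs(red(d[n])): print(n,a,np.round(c,1),[np.round(x,1) for x in rect(m)])
bt=max(blobs(red(T)),key=lambda b:b[1]); bs=[b for b in blobs(red(S)) if np.hypot(*(b[2]-[170,201]))<25][0]
p,e=tri([(T,bt[2]),(S,bs[2])]); print("bar",p,e)
r=rect(bt[0]); bx=cv2.boxPoints(r); w=plane(T,bx,p[2]); e1,e2=w[1]-w[0],w[2]-w[1]
l=e1 if np.linalg.norm(e1)>np.linalg.norm(e2) else e2
print("bar size",np.linalg.norm(e1),np.linalg.norm(e2),"ang",np.degrees(np.arctan2(l[1],l[0])))
# small red
# plate
b=max([b for b in blobs(green(T)) if b[2][1]>190 and b[2][0]<280],key=lambda b:b[1]); print("green",b[1],b[2])
r=rect(b[0]); w=plane(T,cv2.boxPoints(r),12); print("plate",np.round(w,1).tolist(),[np.linalg.norm(w[i]-w[i-1]) for i in range(4)])
l=w[1]-w[0]; l=l if np.linalg.norm(l)>150 else w[2]-w[1]; l=l/np.linalg.norm(l); l*=np.sign(l[1])
c=w.mean(0); o=c-70*l; print("centre",c,"yaxis ang",np.degrees(np.arctan2(l[1],l[0])),"origin",o)
# mouth bright ring
for n,box in(("top",(140,200,240,250)),("scene",(235,140,280,170))):
    h=hsv(d[n]); x0,y0,x1,y1=box; 
    print(n); print(h[y0:y1,x0:x1,2][::2 if n=="top" else 1, (40 if n=="top" else 0):][:, :40] if n=="scene" else h[206:242,182:216,2])
E
```

```text
scene 168 [169.  199.3] [array([169.4, 199.8]), array([25.9,  7.2]), np.float64(63.4)]
scene 143 [138.  254.2] [array([137.7, 254.1]), array([24. ,  6.4]), np.float64(37.6)]
top 92 [402.1 213.3] [array([402.1, 213. ]), array([ 3.8, 24.3]), np.float64(8.1)]
top 207 [357.  218.6] [array([356.8, 218.9]), array([ 6.1, 37.7]), np.float64(34.7)]
bar [ 517.57820756 -200.13048594  185.98766045] [0.4973969226759352, 0.49739692267593366]
bar size 89.33126312220776 14.062617003741513 ang -35.429231621548006
green 1747 [189.01373784 222.98797939]
plate [[489.1, 381.3, 12.0], [582.0, 368.3, 12.0], [540.5, 126.9, 12.0], [448.9, 141.7, 12.0]] [np.float64(242.922450584197), np.float64(93.84612809451313), np.float64(245.02123959769065), np.float64(92.7904470678678)]
centre [515.12844563 254.56912472  12.        ] yaxis ang 80.24444282110949 origin [503.26728911 185.58135069  12.        ]
top
[[126 114 107 ... 169 169 169]
 [104  92  85 ... 168 168 168]
 [ 82  75  72 ... 159 160 163]
 ...
 [152 152 150 ... 150 151 146]
 [162 155 147 ... 151 149 139]
 [186 180 177 ... 151 148 139]]
scene
[[175 174 172 ... 157 205 209]
 [172 171 171 ... 170 168 166]
 [172 170 172 ... 165 163 160]
 ...
 [111 171 172 ...  82  80  85]
 [113 173 174 ...  82  81  84]
 [114 172 173 ...  82  81  84]]
```

```bash
python3 -m pendant '[[0,0,0,0,0,-8.5,0.0854],[0,0,0,0,0,-8.5,0.0854],[0,0,0,0,0,-8.5,0.0854],[0,0,0,0,0,-8.5,0.0854],[0,0,0,0,0,-8.5,0.0854],[0,0,0,0,0,-8.5,0.0854],[0,0,0,0,0,-8.5,0.0854],[0,0,0,0,0,-8.5,0.0854],[0,0,0,0,0,-8.5,0.0854],[0,0,0,0,0,-8.5,0.0854],[0,0,0,0,0,-8.5,0.0854],[0,0,0,0,0,-8.5,0.0854]]'
cat >> h.py <<'E'
def to(st,target,yaw=None):  # shift in tool axes (m) and turn about tool z (deg) that bring the TCP to target (mm), tool y at yaw
    M=R.from_quat(st["ee_rot"]).as_matrix(); y=np.degrees(np.arctan2(M[1,1],M[0,1]))
    print("tool yaw_y",round(y,2),"tilt z",np.round(M[:,2],4),"j",np.round(st["joints"],3))
    print("shift m",np.round(M.T@(np.array(target)-st["position"])/1000,4), "turn z deg", None if yaw is None else round(-((yaw-y+180)%360-180),2))
E
python3 - <<'E'
from h import *; from bench import arm
to(arm.read_state(),[517.6,-200.1,300],234.6)
E
```

```text
clock: 1.3
position: [161.1, -603.5, 255.7]
ee_rot: [0.854, -0.52, -0.0, -0.0]
contact_force: [0.8, -0.8, 0.2]
gripper_width: 85.2
grasp_force: 0.0
tool yaw_y -152.71 tilt z [-4.0e-04  1.3e-03 -1.0e+00] j [-1.051  0.385  0.007 -0.    -1.194  1.528]
shift m [-0.1952 -0.5018 -0.044 ] turn z deg -27.31
```

```bash
python3 -m pendant '[[-0.0163,-0.0418,-0.0037,0,0,0,0.0854],[-0.0163,-0.0418,-0.0037,0,0,0,0.0854],[-0.0163,-0.0418,-0.0037,0,0,0,0.0854],[-0.0163,-0.0418,-0.0037,0,0,0,0.0854],[-0.0163,-0.0418,-0.0037,0,0,0,0.0854],[-0.0163,-0.0418,-0.0037,0,0,0,0.0854],[-0.0163,-0.0418,-0.0037,0,0,0,0.0854],[-0.0163,-0.0418,-0.0037,0,0,0,0.0854],[-0.0163,-0.0418,-0.0037,0,0,0,0.0854],[-0.0163,-0.0418,-0.0037,0,0,0,0.0854],[-0.0163,-0.0418,-0.0037,0,0,0,0.0854],[-0.0159,-0.042,-0.0033,0,0,0,0.0854]]'
python3 -m pendant '[[0,0,0,0,0,-8.5,0.0854],[0,0,0,0,0,-8.5,0.0854],[0,0,0,0,0,-8.5,0.0854],[0,0,0,0,0,-1.8,0.0854],[0,0,0,0,0,0,0.0854]]'
python3 - <<'E'
from h import *; from bench import arm; import pickle
r=arm.get_image("wrist"); pickle.dump(r,open("w1.pkl","wb")); print(r["fx"],r["xyz"],R.from_quat(r["rotation"]).as_matrix().round(3).tolist())
cv2.imwrite("pics/w1.png",r["image"][:,:,::-1])
for m,a,c in blobs(red(r),100): print(a,c,rect(m))
to(arm.read_state(),[517.6,-200.1,300],234.6)
E
```

```text
clock: 2.5
position: [520.8, -200.7, 300.3]
ee_rot: [0.852, -0.523, -0.0, 0.0]
contact_force: [0.6, -0.8, 0.3]
gripper_width: 85.4
grasp_force: 0.0
clock: 3.0
position: [519.9, -202.3, 299.8]
ee_rot: [0.952, -0.307, -0.001, -0.0]
contact_force: [-1.2, 0.7, 0.7]
gripper_width: 85.8
grasp_force: 0.0
337.478241149128 [ 574.82025398 -240.06254562  417.55619307] [[-0.585, -0.783, -0.213], [-0.811, 0.564, 0.153], [0.001, 0.262, -0.965]]
944 [374.25105932  82.26377119] ((374.39776611328125, 82.71897888183594), (80.56592559814453, 12.217313766479492), 70.01689147949219)
1752 [260.668379   200.58333333] ((260.029541015625, 205.26809692382812), (120.06507873535156, 19.485593795776367), 87.79740142822266)
tool yaw_y -125.81 tilt z [-9.e-04  3.e-04 -1.e+00] j [-0.081  0.242 -0.087 -0.    -1.243  1.027]
shift m [-0.0031 -0.0005 -0.0001] turn z deg -0.41
```

View pics/w1.png

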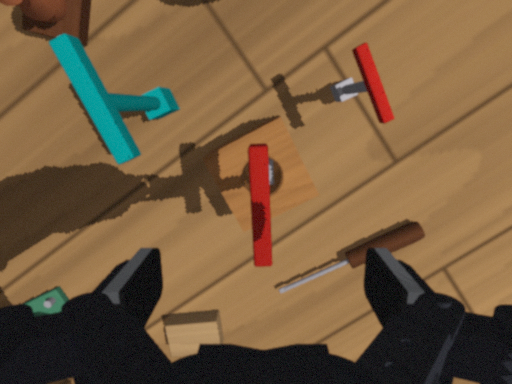

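The wrist view shows the red bar in its stand at (260,201), aligned with the tool; the small key sits at (374,82).

Run:
```python
from h import *; import pickle
from bench import arm
W=pickle.load(open("w1.pkl","rb")); d=pickle.load(open("v0.pkl","rb"))
def ends(m):
    bx=cv2.boxPoints(rect(m)); l=sorted(range(4),key=lambda i:bx[i][1]); return bx[l[:2]].mean(0),bx[l[2:]].mean(0)
mw=max(blobs(red(W)),key=lambda b:b[1])[0]; mt=max(blobs(red(d["top"])),key=lambda b:b[1])[0]; ms=[b for b in blobs(red(d["scene"])) if b[2][1]<220][0][0]
ew,et,es=ends(mw),ends(mt),ends(ms)
print(ew,et,es)
for a in (et,et[::-1]):
    q=[tri([(W,ew[i]),(d["top"],a[i])]) for i in(0,1)]; print([(x[0].round(1),np.round(x[1],1)) for x in q])
for z in (180,186,189):
    P=[plane(W,e,z)[0] for e in ew]; v=P[1]-P[0]; print(z,(P[0]+P[1])/2,np.linalg.norm(v),np.degrees(np.arctan2(v[1],v[0]))%180-180)
    P=[plane(d["top"],e,z)[0] for e in et]; v=P[1]-P[0]; print("  top",(P[0]+P[1])/2,np.linalg.norm(v),np.degrees(np.arctan2(v[1],v[0]))%180-180)
# stand top: orange-ish bright wood around in top view: try corners
h=hsv(d["top"]); m=(h[...,0]>6)&(h[...,0]<13)&(h[...,1]>110)&(h[...,2]>130)
for b in blobs(m[190:250,310:385],150): print("stand?",b[1],b[2]+[310,190],plane(d["top"],b[2]+[310,190],75))
h=hsv(W); print("wood hsv",h[215,235],h[180,300],h[250,330])
```

```text
(array([257.7223, 145.2799], dtype=float32), array([262.3368, 265.2563], dtype=float32)) (array([367.52005, 203.36003], dtype=float32), array([346.06406, 234.35204], dtype=float32)) (array([163.6, 188.2], dtype=float32), array([175.20001, 211.40001], dtype=float32))
[(array([ 554.6, -223.1,  192.5]), array([1.4, 1.4])), (array([ 481.4, -172.9,  188.5]), array([0.3, 0.3]))]
[(array([ 507.7, -211.2,  -51.8]), array([28.8, 28.8])), (array([ 537.4, -201.5,  306.8]), array([9.6, 9.6]))]
180 [ 516.55847966 -195.81090974  180.        ] 92.19159244535285 -33.789136513172735
  top [ 517.72569349 -200.78794034  180.        ] 89.87438166908784 -35.459465939670935
186 [ 518.03000789 -196.92858136  186.        ] 89.86309261746196 -33.789136513172764
  top [ 517.50411571 -199.44960498  186.        ] 89.26980953873124 -35.45946593967099
189 [ 518.76577201 -197.48741717  189.        ] 88.6988427035165 -33.789136513172764
  top [ 517.39332681 -198.78043729  189.        ] 88.96752347355299 -35.45946593967096
wood hsv [ 15 148 172] [ 15 149 173] [ 16 125 167]
```

```bash
python3 -m pendant '[[-0.004,-0.0024,0.03,0,0,-1.2,0.0854],[0,0,0.03,0,0,0,0.0854],[0,0,0.024,0,0,0,0.0854],[0,0,0.015,0,0,0,0.0854],[0,0,0.015,0,0,0,0.0854],[0,0,0,0,0,0,0.0854]]'
python3 -m pendant '[[0,0,0,0,0,0,0.06],[0,0,0,0,0,0,0.03],[0,0,0,0,0,0,0.02],[0,0,0,0,0,0,0.01],[0,0,0,0,0,0,0],[0,0,0,0,0,0,0],[0,0,0,0,0,0,0],[0,0,0,0,0,0,0]]'
python3 - <<'E'
from h import *; from bench import arm
s=arm.read_state(); to(s,[518,-198,186]); print(s["wrist_torque"])
E
```

```text
clock: 3.65
position: [516.7, -198.0, 183.9]
ee_rot: [0.955, -0.298, -0.003, 0.0]
contact_force: [0.4, -0.8, 0.7]
gripper_width: 85.5
grasp_force: 0.0
clock: 4.45
position: [518.6, -198.3, 187.0]
ee_rot: [0.955, -0.297, 0.001, 0.0]
contact_force: [-1.0, -0.5, 3.5]
gripper_width: 13.0
grasp_force: 60.2
tool yaw_y -124.54 tilt z [ 1.e-03 -5.e-04 -1.e+00] j [-7.300e-02  3.270e-01 -2.660e-01  1.000e-03 -9.760e-01  1.041e+00]
shift m [-0.0007  0.      0.001 ] turn z deg None
[-0.04475758  0.2153505  -0.05761846]
```

```bash
python3 -m pendant '[[0,0,-0.005,0,0,0,0],[0,0,-0.01,0,0,0,0],[0,0,-0.015,0,0,0,0],[0,0,-0.02,0,0,0,0],[0,0,-0.02,0,0,0,0],[0,0,-0.02,0,0,0,0],[0,0,-0.02,0,0,0,0],[0,0,-0.02,0,0,0,0],[0,0,-0.02,0,0,0,0],[0,0,-0.005,0,0,0,0],[0,0,0,0,0,0,0],[0,0,0,0,0,0,0]]'
python3 - <<'E'
from h import *; from bench import arm; import pickle
t=arm.get_image("top"); s=arm.get_image("scene"); pickle.dump((t,s),open("v1.pkl","wb"))
st=arm.read_state(); to(st,[503.3,185.6,342],-99.8); print(st["wrist_torque"],st["position"])
# stand hole: dark pixels in top view near stand; tower mouth from both views
for n,c,x0,y0,x1,y1 in(("t",t,310,195,385,250),("s",s,140,215,205,280)):
    cv2.imwrite(f"pics/{n}2.png",cv2.resize(c["image"][y0:y1,x0:x1],None,fx=6,fy=6,interpolation=2)[:,:,::-1])
a=cv2.resize(t["image"][195:250,170:245],(400,293),interpolation=2);b=cv2.resize(s["image"][135:190,230:305],(400,293),interpolation=2)
e=cv2.resize(t["image"][195:250,310:385],(400,293),interpolation=2);f=cv2.resize(s["image"][215:270,140:215],(400,293),interpolation=2)
cv2.imwrite("pics/quad.png",np.vstack([np.hstack([a,b]),np.hstack([e,f])])[:,:,::-1])
E
```

```text
clock: 5.65
position: [517.5, -197.8, 339.8]
ee_rot: [0.955, -0.297, -0.001, -0.0]
contact_force: [0.0, -1.2, -4.0]
gripper_width: 12.9
grasp_force: 59.3
tool yaw_y -124.56 tilt z [-3.e-03  8.e-04 -1.e+00] j [-7.300e-02  2.170e-01 -2.100e-02 -1.000e-03 -1.335e+00  1.041e+00]
shift m [-0.2294 -0.3077 -0.0019] turn z deg -24.76
[-0.04840977  0.01042051 -0.00633312] [ 517.65922016 -197.94893368  339.69886754]
```

View pics/quad.png

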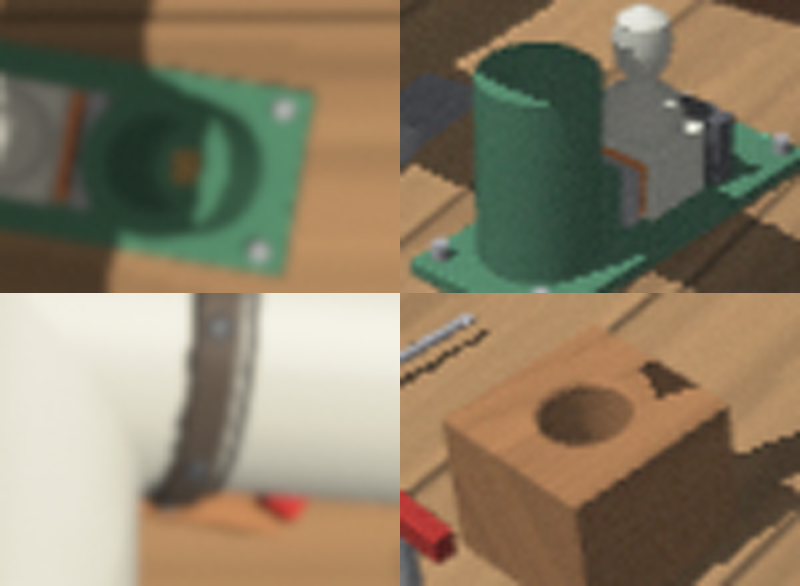

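The stand is empty and the key hangs in the gripper. The brass stem shows in the shaft. Now I'll measure the shaft mouth and stand mouth.

Run:
```python
from h import *; import pickle
d=pickle.load(open("v0.pkl","rb")); t1,s1=pickle.load(open("v1.pkl","rb")); T,S=d["top"],d["scene"]
def dark(c,seed,thr,z,name):
    v=cv2.GaussianBlur(hsv(c)[...,2],(3,3),0); m=(v<thr)
    x,y=seed
    for b,a,cen in blobs(m,20):
        if b[y,x]:
            pts=cv2.findContours(b.astype(np.uint8),0,1)[0][0]; hull=cv2.convexHull(pts); e=cv2.fitEllipse(hull) if len(hull)>4 else None
            p=plane(c,[e[0]],z)[0]; k=c["fx"]/np.linalg.norm(np.array(c["xyz"])-p); print(name,thr,a,np.round(e[0],1),np.round(np.array(e[1])/k,1),p.round(1))
for thr in (75,85,95,105,115): dark(T,(193,226),thr,130,"mouth top")
for thr in (50,60,70,80,90): dark(S,(255,150),thr,130,"mouth scene")
for thr in (110,120,130,140): dark(s1,(174,238),thr,75,"stand scene")
v=hsv(T)[...,2]; np.set_printoptions(linewidth=200); print(v[208:244:2,176:222:2]); v=hsv(S)[...,2]; print(v[142:166:1,241:272:2])
```

```text
mouth top 95 190 [198.7 225.7] [36.6 43.3] [502.  184.9 130. ]
mouth top 105 228 [198.5 225.5] [40.5 45.1] [502.5 185.3 130. ]
mouth top 115 253 [198.6 225.3] [43.9 46.5] [502.8 185.2 130. ]
mouth scene 90 51 [252.9 148.1] [18.4 28.3] [496.9 182.7 130. ]
stand scene 110 84 [171.6 237.9] [23.6 27.5] [ 513.5 -204.4   75. ]
stand scene 120 109 [172.4 237.7] [24.3 32.8] [ 514.5 -203.    75. ]
stand scene 130 136 [173.2 237.7] [25.6 37.8] [ 516.2 -202.1   75. ]
stand scene 140 157 [173.3 237.6] [26.9 41.4] [ 516.2 -201.5   75. ]
[[133 142 121  82  72  70  68  69  70  72  78 107 124 129 135 132 138 153 158 160 166 169 168]
 [185 160 141 101  72  69  69  71  71  73  79  86  98 119 142 147 148 148 139 138 142 135 134]
 [220 238 233 156  92  73  81  78  95 119 128 132 130 124 125 126 139 149 151 153 153 150 147]
 [184 229 225 135 107  90  94 114 138 148 149 148 147 147 143 129 105 112 136 148 153 152 146]
 [219 191 169 114  98  82 120 143 149 142 128 119 119 132 145 148 133  93  87 115 144 152 151]
 [236 188 124 109  88 103 141 149 136 110  93  86  76  80 112 143 148 126  84  82 115 148 154]

[... 2049 characters left out ...]
  77  70  64  61  90 197 221]
 [ 68  88  98  97  97  95  90  89  81  79  68  67  60  93 183 193]
 [ 74 156  97  99  96  96  90  90  80  76  68  63  61  92 182 182]
 [122 162  93  94  98  91  90  88  82  76  71  66  63  91 174 176]
 [179 157  95  99  98  96  94  87  82  79  66  61  61  78 147 165]
 [174 158  97  97  98  93  88  86  80  73  68  59  61  68 120 101]
 [174 158  97  99  96  96  91  84  81  75  69  61  61  68 104 101]
 [171 159  97  99  99  94  91  88  80  75  67  63  67  62 103 102]
 [173 157  95  96  96  93  92  88  80  75  69  66  61  61 103 102]
 [173 159  99  97  96  93  89  86  83  79  71  62  62  64  86 104]
 [176 158  99  97  93  94  92  84  81  75  68  62  64  61  71  86]]
```

```bash
python3 -m pendant '[[-0.01,-0.0134,0,0,0,0,0],[-0.02,-0.0268,0,0,0,0,0],[-0.023,-0.0309,0,0,0,0,0],[-0.023,-0.0309,0,0,0,0,0],[-0.023,-0.0309,0,0,0,0,0],[-0.023,-0.0309,0,0,0,0,0],[-0.023,-0.0309,0,0,0,0,0],[-0.023,-0.0309,0,0,0,0,0],[-0.023,-0.0309,0,0,0,0,0],[-0.02,-0.0268,0,0,0,0,0],[-0.013,-0.0172,0,0,0,0,0],[-0.005,-0.0067,0,0,0,0,0]]'
python3 -m pendant '[[0,0,0,0,0,-6.2,0],[0,0,0,0,0,-6.2,0],[0,0,0,0,0,-6.2,0],[0,0,0,0,0,-6.2,0],[0,0,0,0,0,0,0],[0,0,0,0,0,0,0]]'
python3 - <<'E'
from h import *; from bench import arm; import pickle
w=arm.get_image("wrist"); s=arm.get_image("scene"); pickle.dump((w,s),open("v2.pkl","wb"))
st=arm.read_state(); to(st,[502.9,185.4,342],-99.8); print(st["position"])
cv2.imwrite("pics/v2.png",np.hstack([cv2.resize(w["image"],(400,300)),cv2.resize(s["image"][60:210,190:340],(400,400),interpolation=2)[:300]])[:,:,::-1])
for n,c in(("w",w),("s",s)):
    for m,a,ce in blobs(red(c),20): print(n,a,ce,rect(m))
E
```

```text
clock: 6.95
position: [503.4, 186.6, 340.0]
ee_rot: [0.955, -0.296, -0.001, 0.001]
contact_force: [0.7, -0.1, -4.0]
gripper_width: 13.2
grasp_force: 59.2
clock: 7.55
position: [503.8, 184.2, 340.9]
ee_rot: [0.996, -0.086, -0.0, 0.0]
contact_force: [0.4, 0.1, -4.0]
gripper_width: 12.9
grasp_force: 59.1
tool yaw_y -99.87 tilt z [-5.e-04 -3.e-04 -1.e+00] j [ 0.653  0.184 -0.061  0.    -1.327  0.745]
shift m [-0.0011 -0.0008 -0.0009] turn z deg -0.07
[503.84836752 184.39590963 341.08647593]
w 2280 [263.53508772 203.98640351] ((262.5, 208.99996948242188), (36.99999237060547, 73.99998474121094), 0.0)
w 1251 [263.73701039 328.98081535] ((264.2081604003906, 329.37103271484375), (39.47907638549805, 33.96152114868164), 87.27368927001953)
s 39 [244.30769231  78.35897436] ((244.5, 78.5), (7.0, 5.0), 90.0)
s 58 [262.27586207  83.74137931] ((263.0, 84.5), (10.0, 7.0), 0.0)
s 133 [138.18796992 254.31578947] ((138.1460418701172, 254.2104034423828), (23.28907585144043, 5.910218715667725), 39.28940963745117)
```

View pics/v2.png

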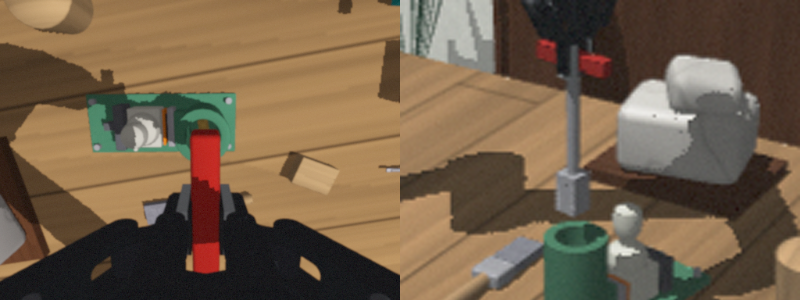

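Wrist view (400-wide inset): bar at (205,200) with the clamp plate behind it, squared to the bar. The scene inset shows the foot at (572,190), above the tower mouth. I'll check the bar offset in the grip and the plate pose from here.

Run:
```python
from h import *; import pickle
from bench import arm
w,s=pickle.load(open("v2.pkl","rb")); st=arm.read_state(); M=R.from_quat(st["ee_rot"]).as_matrix(); p=np.array([503.8,184.4,341.1])
m=max(blobs(red(w)),key=lambda b:b[1])[0]; ys,xs=np.nonzero(m); y0=ys.min()
x=xs[ys==y0+1].mean(); q=plane(w,[[x,y0-.5]],p[2]-6+9)[0]; print("bar end, top face, tool frame",(M.T@(q-p)).round(1), "row/x",y0,x)
# widths by row
for y in range(y0,y0+60,8): print(y,xs[ys==y].min(),xs[ys==y].max(),end="; ")
print()
bs=[b for b in blobs(green(w,40),60)]; G=max(bs,key=lambda b:b[1]); r=rect(G[0]); c=plane(w,cv2.boxPoints(r),12)
print("plate",G[1],c.round(1).tolist(),[round(float(np.linalg.norm(c[i]-c[i-1])),1) for i in range(4)]); v=c[1]-c[0]; v=v if np.linalg.norm(v)>150 else c[2]-c[1]
v=v*np.sign(v[1])/np.linalg.norm(v); print("ang",np.degrees(np.arctan2(v[1],v[0])),"centre",c.mean(0),"origin",c.mean(0)-70*v)
# bottom-edge of socket in scene: grey pixels below
im=s["image"]; g=hsv(s); mm=(g[...,1]<40)&(g[...,2]>80)
for b,a,ce in blobs(mm[60:145,235:275],15): yy,xx=np.nonzero(b); print("grey",a,xx.min()+235,xx.max()+235,yy.min()+60,yy.max()+60)
yy,xx=np.nonzero(mm[60:145,235:275])
for y in range(118,142,2): k=np.nonzero(mm[y,240:270])[0]; print(y,k.min()+240 if len(k) else None,k.max()+240 if len(k) else None,end="; ")
# projected expectation of foot centre & mouth centre in scene
Q=np.array(s["rotation"]);C=R.from_quat(Q).as_matrix()
def proj(P): u=C.T@(np.array(P)-s["xyz"]); return [s["fx"]*u[0]/u[2]+s["cx"],s["fy"]*u[1]/u[2]+s["cy"]]
print("\nfoot exp",proj([503.8,184.4,341.1-176]),"mid-socket",proj([503.8,184.4,341.1-154]),"mouth exp",proj([502.9,185.4,130]))
```

```text
bar end, top face, tool frame [45.2 -0.5 -3. ] row/x 172 263.5
172 269 275; 180 244 281; 188 244 280; 196 244 280; 204 245 280; 212 245 280; 220 245 280; 228 253 280; 
plate 7633 [[585.1, 369.9, 12.0], [545.3, 127.8, 12.0], [433.7, 142.7, 12.0], [476.1, 401.2, 12.0]] [113.4, 245.4, 112.5, 262.0]
ang 80.66939720771596 centre [510.04172202 260.41333117  12.        ] origin [498.69255924 191.33948297  12.        ]
grey 277 248 260 89 140
grey 72 271 274 97 122
grey 44 269 274 136 144
118 253 256; 120 253 256; 122 253 256; 124 249 258; 126 249 257; 128 249 260; 130 249 260; 132 248 258; 134 248 259; 136 248 255; 138 248 255; 140 253 269; 
foot exp [np.float64(255.25561126532304), np.float64(137.77118073557685)] mid-socket [np.float64(255.2614045594977), np.float64(130.8965005231232)] mouth exp [np.float64(255.16649653900825), np.float64(148.25661965089915)]
```

Run:
```python
from h import *; import pickle
w,s=pickle.load(open("v2.pkl","rb")); C=R.from_quat(s["rotation"]).as_matrix()
def proj(P): u=C.T@(np.array(P,float)-s["xyz"]); return np.array([s["fx"]*u[0]/u[2]+s["cx"],s["fy"]*u[1]/u[2]+s["cy"]])
np.set_printoptions(linewidth=220)
im=s["image"]
print("shank rows (R-B sat)"); 
for y in (100,106,112,118,126,130,134): print(y,[tuple(map(int,im[y,x])) for x in range(244,266)])
print("tower hue")
g=hsv(s)
for y in (152,156,160,164,168,172): print(y,g[y,238:274,0])
for z in (300,250,200,187,165,130,100,70): print(z,proj([503.8,184.4,z]).round(2),proj([502.9,185.4,z]).round(2))
```

```text
shank rows (R-B sat)
100 [(170, 135, 97), (171, 138, 99), (170, 135, 98), (166, 131, 92), (166, 131, 94), (168, 134, 97), (169, 134, 97), (160, 129, 96), (133, 121, 109), (120, 120, 123), (112, 112, 114), (95, 97, 98), (85, 83, 80), (125, 108, 88), (177, 139, 99), (180, 142, 104), (181, 143, 105), (181, 145, 106), (179, 143, 102), (177, 139, 100), (171, 136, 98), (174, 138, 100)]
106 [(167, 133, 95), (173, 137, 99), (175, 139, 100), (176, 137, 99), (178, 140, 102), (176, 139, 100), (180, 140, 101), (176, 141, 103), (154, 131, 111), (122, 122, 126), (113, 114, 115), (96, 97, 98), (86, 83, 84), (121, 101, 85), (173, 137, 99), (170, 134, 96), (173, 137, 100), (170, 133, 96), (174, 137, 99), (176, 136, 98), (177, 139, 98), (180, 142, 103)]
112 [(180, 143, 103), (175, 139, 99), (171, 134, 97), (171, 136, 97), (170, 136, 96), (171, 135, 96), (175, 139, 101), (170, 136, 100), (149, 127, 107), (118, 116, 119), (112, 114, 115), (93, 93, 97), (85, 81, 80), (128, 109, 88), (180, 143, 102), (175, 137, 98), (171, 137, 98), (170, 135, 99), (169, 136, 97), (169, 135, 97), (167, 132, 95), (157, 124,
[... 1836 characters left out ...]
164 [16 15 16 15 15 17 57 75 72 73 75 73 74 72 75 74 76 73 74 75 75 75 76 76 72 73 71 71 74 79 75  9 12 12 14 14]
168 [ 15  16  16  15  16  17  63  75  74  73  75  75  74  77  73  75  75  73  75  76  75  77  73  74  72  71  77  76  69  74  77  75  74  73 110 105]
172 [ 16  17  16  15  15  17  59  74  72  74  75  77  74  74  71  73  73  77  73  74  73  74  75  73  73  72  73  73  73  77  74  74  74  79 135 120]
300 [255.29  93.48] [255.21  93.29]
250 [255.28 110.51] [255.19 110.31]
200 [255.26 126.8 ] [255.18 126.6 ]
187 [255.26 130.93] [255.18 130.72]
165 [255.26 137.8 ] [255.17 137.59]
130 [255.25 148.48] [255.17 148.26]
100 [255.24 157.38] [255.16 157.16]
70 [255.23 166.07] [255.15 165.84]
```

```bash
python3 -m pendant '[[0.0008,-0.0012,0.01,0,0,0,0],[0,0,0.01,0,0,0,0],[0,0,0.008,0,0,0,0],[0,0,0,0,0,0,0],[0,0,0,0,0,0,0]]'
python3 - <<'E'
from h import *; from bench import arm; import pickle
s=arm.get_image("scene"); w=arm.get_image("wrist"); t=arm.get_image("top"); pickle.dump((s,w,t),open("v3.pkl","wb"))
st=arm.read_state(); to(st,[504.8,185.5,313]); print(st["position"]); print(R.from_quat(s["rotation"]).as_matrix()[:,0])
a=cv2.resize(s["image"][110:190,225:295],(525,600),interpolation=2); b=cv2.resize(w["image"][110:270,220:300],(275,550),interpolation=2); b=cv2.copyMakeBorder(b,0,50,0,0,0)
cv2.imwrite("pics/v3.png",np.hstack([a,b])[:,:,::-1])
E
```

```text
clock: 8.15
position: [504.9, 185.7, 313.0]
ee_rot: [0.996, -0.085, -0.0, 0.0]
contact_force: [-0.0, -0.5, -3.9]
gripper_width: 12.5
grasp_force: 59.1
tool yaw_y -99.75 tilt z [ 1.e-03  5.e-04 -1.e+00] j [ 0.654  0.199 -0.109  0.    -1.262  0.746]
shift m [-0.0003  0.0005  0.0008] turn z deg None
[505.13969507 185.90179009 313.84564471]
[ 0.84322733  0.53753053 -0.00534872]
```

View pics/v3.png

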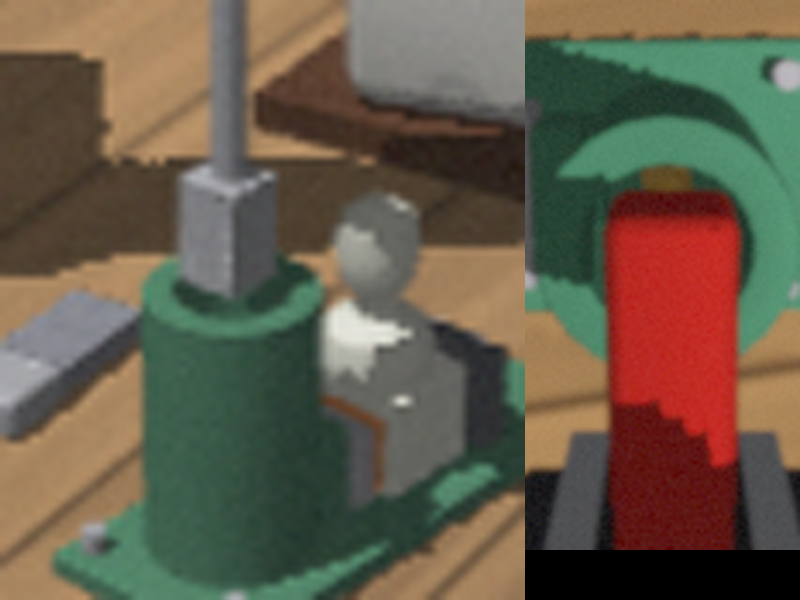

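The foot hovers over the mouth about 1.5 mm left of the axis in the scene view (foot 228–233 against tower centre 233). In the wrist view the brass stem is centred under the bar and looks nearly square. I'll make a small correction and lower.

```bash
python3 -m pendant '[[0.0009,-0.0007,0.004,0,0,0,0],[0,0,0.008,0,0,0,0],[0,0,0.008,0,0,0,0],[0,0,0.005,0,0,0,0],[0,0,0,0,0,0,0]]'; python3 -m pendant '[[0,0,0.01,0,0,0,0],[0,0,0.01,0,0,0,0],[0,0,0.01,0,0,0,0],[0,0,0.01,0,0,0,0],[0,0,0.01,0,0,0,0],[0,0,0.01,0,0,0,0],[0,0,0,0,0,0,0],[0,0,0,0,0,0,0]]'
```

```text
clock: 8.8
position: [505.3, 186.0, 286.9]
ee_rot: [0.996, -0.085, -0.001, 0.001]
contact_force: [-1.3, 0.2, -4.2]
gripper_width: 12.7
grasp_force: 59.1
clock: 9.6
position: [506.0, 186.3, 228.2]
ee_rot: [0.996, -0.085, 0.0, 0.0]
contact_force: [0.5, 0.1, -3.2]
gripper_width: 12.9
grasp_force: 59.1
```

```bash
python3 -m pendant '[[0,0,0.002,0,0,0,0],[0,0,0.002,0,0,0,0],[0,0,0.002,0,0,0,0],[0,0,0,0,0,0,0]]'; python3 -m pendant '[[0,0,0.002,0,0,0,0],[0,0,0.002,0,0,0,0],[0,0,0.001,0,0,0,0],[0,0,0,0,0,0,0]]';python3 -m pendant '[[0,0,0.002,0,0,0,0],[0,0,0.001,0,0,0,0],[0,0,0,0,0,0,0],[0,0,0,0,0,0,0]]'
```

```text
clock: 10.0
position: [505.7, 186.2, 222.1]
ee_rot: [0.996, -0.085, -0.0, 0.0]
contact_force: [-0.6, -0.4, -2.7]
gripper_width: 12.9
grasp_force: 59.2
clock: 10.4
position: [505.8, 186.3, 217.1]
ee_rot: [0.996, -0.085, -0.0, 0.0]
contact_force: [-0.0, -0.0, -3.2]
gripper_width: 12.6
grasp_force: 59.2
clock: 10.8
position: [505.9, 186.4, 214.3]
ee_rot: [0.996, -0.085, -0.0, -0.0]
contact_force: [-0.9, 0.3, -3.0]
gripper_width: 13.0
grasp_force: 59.2
```

```bash
python3 -m pendant '[[0,0,0.001,0,0,0,0],[0,0,0.001,0,0,0,0],[0,0,0,0,0,0,0]]'; python3 -m pendant '[[0,0,0.001,0,0,0,0],[0,0,0.001,0,0,0,0],[0,0,0,0,0,0,0]]';python3 -m pendant '[[0,0,0.001,0,0,0,0],[0,0,0,0,0,0,0],[0,0,0,0,0,0,0]]'
```

```text
clock: 11.1
position: [506.1, 186.4, 212.8]
ee_rot: [0.996, -0.085, 0.0, -0.0]
contact_force: [-0.4, 0.2, -1.2]
gripper_width: 12.7
grasp_force: 59.7
clock: 11.4
position: [506.7, 186.5, 212.3]
ee_rot: [0.996, -0.085, 0.001, -0.0]
contact_force: [-2.0, -0.7, 6.1]
gripper_width: 12.9
grasp_force: 60.7
clock: 11.7
position: [507.0, 186.5, 212.1]
ee_rot: [0.996, -0.085, 0.002, -0.001]
contact_force: [-2.0, -0.9, 9.1]
gripper_width: 13.2
grasp_force: 61.1
```

The key rests on the shoulder (TCP 212, foot about 35), so the stem isn't square with it. I'll ease off slightly and search by turning clockwise in small steps.

```bash
python3 -m pendant '[[0,0,-0.0008,0,0,0,0],[0,0,0,0,0,3,0],[0,0,0,0,0,3,0],[0,0,0,0,0,0,0]]'; python3 -m pendant '[[0,0,0,0,0,3,0],[0,0,0,0,0,3,0],[0,0,0,0,0,0,0]]';python3 -m pendant '[[0,0,0,0,0,3,0],[0,0,0,0,0,3,0],[0,0,0,0,0,0,0]]'
```

```text
clock: 12.1
position: [506.7, 186.4, 212.3]
ee_rot: [0.991, -0.137, 0.001, -0.0]
contact_force: [-1.0, 0.0, 6.6]
gripper_width: 12.8
grasp_force: 60.7
clock: 12.4
position: [506.6, 186.3, 212.3]
ee_rot: [0.982, -0.189, 0.001, -0.0]
contact_force: [-1.8, 0.3, 8.3]
gripper_width: 13.2
grasp_force: 60.8
clock: 12.7
position: [506.5, 186.2, 212.2]
ee_rot: [0.971, -0.24, 0.001, -0.0]
contact_force: [-0.9, -0.8, 7.6]
gripper_width: 13.3
grasp_force: 60.8
```

```bash
python3 -m pendant '[[0,0,0,0,0,3,0],[0,0,0,0,0,3,0],[0,0,0,0,0,0,0]]'; python3 -m pendant '[[0,0,0,0,0,3,0],[0,0,0,0,0,3,0],[0,0,0,0,0,0,0]]'
```

```text
clock: 13.0
position: [506.4, 186.1, 212.2]
ee_rot: [0.957, -0.29, 0.001, -0.0]
contact_force: [-1.4, -0.1, 7.2]
gripper_width: 12.5
grasp_force: 60.8
clock: 13.3
position: [506.3, 186.0, 212.2]
ee_rot: [0.94, -0.34, 0.001, -0.0]
contact_force: [-1.7, -2.1, 7.5]
gripper_width: 13.0
grasp_force: 60.9
```

```bash
for i in 1 2; do python3 -m pendant '[[0,0,0,0,0,3,0],[0,0,0,0,0,3,0],[0,0,0,0,0,3,0],[0,0,0,0,0,0,0]]'; done
```

```text
clock: 13.7
position: [506.2, 186.1, 212.2]
ee_rot: [0.911, -0.413, 0.001, -0.0]
contact_force: [-2.3, -1.1, 8.0]
gripper_width: 12.8
grasp_force: 60.9
clock: 14.1
position: [506.3, 186.2, 212.4]
ee_rot: [0.876, -0.483, 0.001, -0.0]
contact_force: [-3.2, -1.5, 7.7]
gripper_width: 12.7
grasp_force: 61.1
```

Run:
```python
from bench import arm
s=arm.read_state(); print(s["wrist_torque"],s["contact_force"],s["joints"])
```

```text
[-0.31341642  1.14775436  0.03338287] [-3.23078212 -1.4689354   7.67843363] [ 0.65379282  0.2765205  -0.26993423  0.00162813 -1.02291681 -0.09182901]
```

The environment pushes the key toward −x with about 3 N, so the axis lies slightly to −x. I'll relieve that and continue the search.

```bash
python3 -m pendant '[[-0.0003,0.0014,0,0,0,0,0],[0,0,0,0,0,3,0],[0,0,0,0,0,3,0],[0,0,0,0,0,0,0]]'; python3 -m pendant '[[0,0,0,0,0,3,0],[0,0,0,0,0,3,0],[0,0,0,0,0,3,0],[0,0,0,0,0,0,0]]'
```

```text
clock: 14.5
position: [505.4, 185.9, 212.5]
ee_rot: [0.849, -0.528, 0.001, -0.001]
contact_force: [-1.2, -0.5, 8.6]
gripper_width: 12.8
grasp_force: 60.9
clock: 14.9
position: [505.4, 185.9, 212.5]
ee_rot: [0.805, -0.593, 0.001, -0.001]
contact_force: [-1.1, -0.2, 7.3]
gripper_width: 12.6
grasp_force: 60.9
```

```bash
for i in 1 2; do python3 -m pendant '[[0,0,0,0,0,3,0],[0,0,0,0,0,3,0],[0,0,0,0,0,3,0],[0,0,0,0,0,0,0]]'|egrep 'clock|pos|force'; done
```

```text
clock: 15.3
position: [505.4, 185.9, 212.5]
contact_force: [-1.4, -1.2, 8.0]
grasp_force: 60.9
clock: 15.7
position: [505.4, 185.8, 212.5]
contact_force: [-1.6, -1.7, 7.5]
grasp_force: 60.9
```

```bash
for i in 1 2; do python3 -m pendant '[[0,0,0,0,0,3,0],[0,0,0,0,0,3,0],[0,0,0,0,0,3,0],[0,0,0,0,0,0,0]]'|egrep 'clock|pos|force|rot'; done;  python3 - <<'E'
from bench import arm
s=arm.read_state(); print(s["wrist_torque"],s["contact_force"],s["joints"])
E
```

```text
clock: 16.1
position: [505.3, 185.7, 212.4]
ee_rot: [-0.644, 0.765, -0.001, 0.001]
contact_force: [-0.4, -1.9, 7.6]
grasp_force: 60.9
clock: 16.5
position: [505.2, 185.6, 212.3]
ee_rot: [-0.582, 0.813, -0.001, 0.001]
contact_force: [-1.3, -0.9, 7.2]
grasp_force: 60.9
[-0.36796806  0.84034219  0.03351262] [-1.33247393 -0.94102717  7.15091087] [ 0.65445504  0.27435427 -0.27330794  0.00186824 -1.02133486 -0.98279179]
```

```bash
python3 -m pendant '[[0.0008,0.0006,0,0,0,0,0],[0,0,0,0,0,2.5,0],[0,0,0,0,0,2.5,0],[0,0,0,0,0,2.5,0],[0,0,0,0,0,0,0]]'|egrep 'clock|pos|force|rot';  python3 -m pendant '[[0,0,0,0,0,2.5,0],[0,0,0,0,0,2.5,0],[0,0,0,0,0,2.5,0],[0,0,0,0,0,2.5,0],[0,0,0,0,0,0,0]]'|egrep 'clock|pos|force|rot';python3 - <<'E'
from bench import arm
s=arm.read_state(); print(s["wrist_torque"],s["contact_force"],s["joints"])
E
```

```text
clock: 17.0
position: [504.4, 185.2, 212.1]
ee_rot: [-0.528, 0.849, -0.001, 0.001]
contact_force: [-1.5, -2.0, 4.2]
grasp_force: 60.4
clock: 17.5
position: [503.3, 185.4, 209.4]
ee_rot: [-0.452, 0.892, 0.0, -0.0]
contact_force: [-0.8, 0.5, -3.9]
grasp_force: 59.2
[0.48328553 0.10282787 0.05568368] [-0.75166073  0.50205158 -3.87621514] [ 6.54947539e-01  2.75513225e-01 -2.78660894e-01 -1.12756546e-03
 -1.01737532e+00 -1.28743735e+00]
```

It dropped: z is 209.4, the force is back to bare key weight, and it centred at (503.3, 185.4). Lowering to home.

```bash
python3 -m pendant '[[0,0,0.002,0,0,0,0],[0,0,0.003,0,0,0,0],[0,0,0,0,0,0,0]]'|egrep 'clock|pos|force';  python3 -m pendant '[[0,0,0.003,0,0,0,0],[0,0,0.003,0,0,0,0],[0,0,0,0,0,0,0]]'|egrep 'clock|pos|force';python3 - <<'E'
from bench import arm
s=arm.read_state(); print(s["wrist_torque"],s["contact_force"],s["joints"])
E
```

```text
clock: 17.8
position: [503.4, 185.3, 204.4]
contact_force: [0.5, 1.2, -4.3]
grasp_force: 59.1
clock: 18.1
position: [503.5, 185.2, 198.5]
contact_force: [-1.2, 1.8, -5.1]
grasp_force: 59.2
[ 0.73178602  0.3613151  -0.0180785 ] [-1.21897186  1.75105696 -5.09949157] [ 6.54811379e-01  2.86459288e-01 -2.93811442e-01 -4.30254524e-04
 -9.91213901e-01 -1.28746146e+00]
```

```bash
python3 -m pendant '[[-0.0006,0.0004,0.003,0,0,0,0],[0,0,0.003,0,0,0,0],[0,0,0,0,0,0,0]]'|egrep 'clock|pos|force';  python3 -m pendant '[[0,0,0.0015,0,0,0,0],[0,0,0.001,0,0,0,0],[0,0,0,0,0,0,0],[0,0,0,0,0,0,0]]'|egrep 'clock|pos|force';python3 - <<'E'
from bench import arm
s=arm.read_state(); print(s["wrist_torque"],s["contact_force"],s["joints"])
E
```

```text
clock: 18.4
position: [503.5, 185.8, 192.4]
contact_force: [-1.7, 1.1, -4.6]
grasp_force: 59.2
clock: 18.8
position: [503.6, 185.9, 190.4]
contact_force: [-1.2, 1.1, -4.7]
grasp_force: 59.2
[0.3272054  0.44514378 0.01613108] [-1.15738949  1.12968462 -4.71000495] [ 6.55736416e-01  2.95171641e-01 -3.04122113e-01 -6.86445485e-05
 -9.71915362e-01 -1.28864889e+00]
```

Home (foot about 13 mm above the bench, 1–2 mm off the floor). Now I'll turn clockwise while watching the moment.

```bash
cat > r.py <<'E'
from h import *; from bench import arm
s=arm.read_state(); M=R.from_quat(s["ee_rot"]).as_matrix()
print(round(s["clock"],2),"p",s["position"].round(1),"yaw",round(float(np.degrees(np.arctan2(M[1,1],M[0,1]))),1),"tau",s["wrist_torque"].round(3),"F",s["contact_force"].round(1),"j6",round(s["joints"][5],3))
E
python3 r.py
for i in 1 2 3; do python3 -m pendant '[[0,0,0,0,0,2.5,0],[0,0,0,0,0,2.5,0]]' >/dev/null; python3 r.py; done
```

```text
18.8 p [503.6 185.9 190.4] yaw 143.7 tau [0.327 0.445 0.016] F [-1.2  1.1 -4.7] j6 -1.289
19.0 p [503.5 186.  190.5] yaw 138.7 tau [0.561 0.603 0.185] F [-1.6  2.2 -2.6] j6 -1.377
19.2 p [503.5 186.  190.5] yaw 133.7 tau [0.634 0.727 0.181] F [-1.3  1.4 -4.1] j6 -1.464
19.4 p [503.5 186.1 190.5] yaw 128.7 tau [0.635 0.757 0.245] F [-1.   1.1 -4.5] j6 -1.552
```

```bash
for i in 1 2 3; do python3 -m pendant '[[0,0,0,0,0,1.5,0]]' >/dev/null; python3 r.py; done; python3 -m pendant '[[0,0,0,0,0,0,0]]' >/dev/null; python3 r.py
```

```text
19.5 p [503.5 186.1 190.5] yaw 127.2 tau [0.688 0.75  0.185] F [-1.5  1.8 -4.3] j6 -1.577
19.6 p [503.5 186.  190.5] yaw 125.7 tau [0.706 0.81  0.178] F [-1.8  1.2 -4. ] j6 -1.604
19.7 p [503.5 186.  190.5] yaw 124.2 tau [0.737 0.903 0.2  ] F [-1.5  1.7 -3.3] j6 -1.63
19.8 p [503.5 186.  190.5] yaw 124.2 tau [0.784 0.901 0.176] F [-3.4  1.  -4.2] j6 -1.629
```

```bash
for i in 1 2 3 4; do python3 -m pendant '[[0,0,0,0,0,1.5,0]]' >/dev/null; python3 r.py; done
```

```text
19.9 p [503.6 186.  190.5] yaw 122.7 tau [0.836 0.959 0.211] F [-2.8  2.2 -4.9] j6 -1.656
20.0 p [503.6 186.  190.5] yaw 121.1 tau [0.825 0.966 0.206] F [-2.   0.9 -4.8] j6 -1.683
20.1 p [503.6 186.  190.5] yaw 119.6 tau [0.918 0.986 0.204] F [-1.9  2.4 -4.6] j6 -1.71
20.2 p [503.6 186.  190.5] yaw 118.1 tau [0.901 1.002 0.219] F [-2.6  3.  -4.8] j6 -1.736
```

Run:
```python
from h import *; from bench import arm; import pickle
s=arm.get_image("scene"); pickle.dump(s,open("v4.pkl","wb"))
s0=pickle.load(open("v3.pkl","rb"))[0]
a=cv2.resize(s0["image"][140:190,255:310],(400,364),interpolation=2); b=cv2.resize(s["image"][140:190,255:310],(400,364),interpolation=2)
cv2.imwrite("pics/v4.png",np.hstack([a,b])[:,:,::-1])
```

```text
(no output)
```

View pics/v4.png

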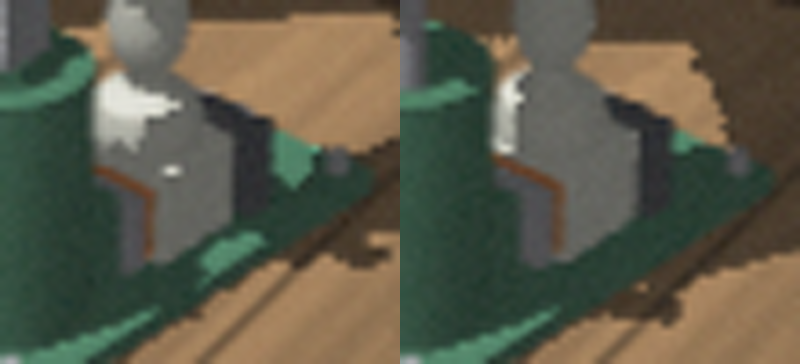

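The pad has moved about 4 mm (153→163 in the crop) and is sliding the bust toward the stop. Continuing in small steps.

```bash
for i in 1 2 3 4; do python3 -m pendant '[[0,0,0,0,0,1,0]]' >/dev/null; python3 r.py; done
```

```text
20.35 p [503.6 186.  190.5] yaw 117.2 tau [0.986 1.017 0.239] F [-2.4  2.1 -4.1] j6 -1.752
20.45 p [503.7 186.  190.5] yaw 116.2 tau [1.006 1.033 0.229] F [-2.8  1.8 -4.2] j6 -1.77
20.55 p [503.7 186.  190.5] yaw 115.2 tau [1.004 1.03  0.24 ] F [-2.3  2.2 -5. ] j6 -1.787
20.65 p [503.7 186.  190.5] yaw 114.2 tau [1.072 1.077 0.207] F [-2.7  2.9 -5.2] j6 -1.805
```

```bash
for i in 1 2 3; do python3 -m pendant '[[0,0,0,0,0,1,0]]' >/dev/null; python3 r.py; done
```

```text
20.75 p [503.7 186.  190.5] yaw 113.2 tau [1.012 1.092 0.178] F [-3.4  3.5 -4.2] j6 -1.822
20.85 p [503.7 186.  190.5] yaw 112.2 tau [1.055 1.068 0.198] F [-1.6  2.5 -4.9] j6 -1.84
20.95 p [503.7 186.  190.5] yaw 111.2 tau [1.056 1.121 0.226] F [-3.2  2.4 -5.6] j6 -1.857
```

```bash
for i in 1 2 3; do python3 -m pendant '[[0,0,0,0,0,1,0]]' >/dev/null; python3 r.py; done
```

```text
21.05 p [503.7 186.  190.5] yaw 110.2 tau [1.115 1.1   0.186] F [-2.4  3.2 -5. ] j6 -1.875
21.15 p [503.7 186.  190.5] yaw 109.2 tau [1.154 1.062 0.222] F [-2.2  2.3 -5.2] j6 -1.892
21.25 p [503.7 186.  190.5] yaw 108.2 tau [1.161 1.142 0.242] F [-1.8  2.4 -6. ] j6 -1.91
```

```bash
for i in 1 2; do python3 -m pendant '[[0,0,0,0,0,1,0]]' >/dev/null; python3 r.py; done; python3 -m pendant '[[0,0,0,0,0,1,0],[0,0,0,0,0,0,0]]' >/dev/null; python3 r.py
python3 - <<'E'
from h import *; from bench import arm; import pickle
s=arm.get_image("scene"); pickle.dump(s,open("v5.pkl","wb"))
A=pickle.load(open("v3.pkl","rb"))[0]["image"]; B=pickle.load(open("v4.pkl","rb"))["image"]
for n,i in(("v3",A),("v4",B),("v5",s["image"])):
    g=i[140:190,255:310].astype(int); h=cv2.cvtColor(i,cv2.COLOR_RGB2HSV)[140:190,255:310]
    m=(h[...,0]<15)&(h[...,1]>120); y,x=np.nonzero(m[22:36,10:28]); print(n,"pad px",len(x),x.mean()+10 if len(x) else 0, "row165-170 grey profile",g[20:30,20:40].sum(2).mean(0).astype(int)//3)
E
```

```text
21.35 p [503.7 186.  190.5] yaw 107.2 tau [1.053 1.171 0.304] F [-2.7  2.  -5.4] j6 -1.927
21.45 p [503.7 186.  190.5] yaw 106.2 tau [1.098 1.083 0.3  ] F [-3.7  2.9 -6.3] j6 -1.944
21.65 p [503.7 186.  190.6] yaw 105.2 tau [1.176 1.084 0.295] F [-3.3  2.5 -5.5] j6 -1.961
v3 pad px 12 17.666666666666668 row165-170 grey profile [ 88  95 105 111 105  98  98  98  97  98  98  89  51  47  48  47  49  59
  73  78]
v4 pad px 8 17.5 row165-170 grey profile [ 83  84  92 100  98  98  99  99  99  98  98  95  78  48  48  48  48  51
  56  55]
v5 pad px 6 18.0 row165-170 grey profile [85 86 87 97 98 98 99 98 99 99 99 97 89 54 47 46 48 52 55 55]
```

```bash
for i in 1 2 3 4; do python3 -m pendant '[[0,0,0,0,0,0,0]]' >/dev/null; python3 r.py; done; for i in 1 2; do python3 -m pendant '[[0,0,0,0,0,0.5,0]]' >/dev/null; python3 r.py; done
```

```text
21.8 p [503.7 186.  190.5] yaw 105.2 tau [1.159 1.091 0.309] F [-3.   2.  -5.5] j6 -1.961
21.9 p [503.7 186.  190.6] yaw 105.2 tau [1.153 1.086 0.304] F [-2.3  2.5 -6.9] j6 -1.961
22.0 p [503.7 186.  190.6] yaw 105.2 tau [1.153 1.056 0.332] F [-2.6  2.9 -6.2] j6 -1.961
22.1 p [503.7 186.  190.6] yaw 105.2 tau [1.179 1.096 0.288] F [-2.7  2.1 -6.5] j6 -1.961
22.2 p [503.7 185.9 190.5] yaw 104.7 tau [1.194 1.113 0.325] F [-2.9  3.1 -6.7] j6 -1.97
22.3 p [503.7 185.9 190.6] yaw 104.2 tau [1.183 1.099 0.399] F [-1.7  2.3 -6.2] j6 -1.979
```

```bash
for i in 1 2 3 4 5; do python3 -m pendant '[[0,0,0,0,0,0,0]]' >/dev/null; python3 r.py; done
```

```text
22.4 p [503.7 185.9 190.5] yaw 104.2 tau [1.177 1.05  0.357] F [-2.3  2.7 -6.5] j6 -1.978
22.5 p [503.7 186.  190.5] yaw 104.2 tau [1.163 1.091 0.381] F [-2.7  1.7 -7.2] j6 -1.978
22.6 p [503.7 185.9 190.6] yaw 104.2 tau [1.163 1.089 0.314] F [-3.4  2.8 -7.7] j6 -1.978
22.7 p [503.7 185.9 190.6] yaw 104.2 tau [1.216 0.998 0.424] F [-2.8  3.5 -7. ] j6 -1.978
22.8 p [503.7 185.9 190.5] yaw 104.2 tau [1.148 1.055 0.397] F [-2.   2.3 -7.1] j6 -1.978
```

Moment is about 0.37 N·m, so a clamp force of about 11–12 N, which is snug. Now I'll back the key off into its free play to unload it.

```bash
for i in 1 2 3 4 5; do python3 -m pendant '[[0,0,0,0,0,-1.5,0]]' >/dev/null; python3 r.py; done; python3 -m pendant '[[0,0,0,0,0,0,0]]' >/dev/null; python3 r.py
```

```text
22.9 p [503.7 185.9 190.6] yaw 105.8 tau [1.093 1.079 0.085] F [-2.2  2.8 -6.9] j6 -1.951
23.0 p [503.8 186.  190.7] yaw 107.3 tau [1.041 1.066 0.08 ] F [-2.6  2.3 -5.8] j6 -1.924
23.1 p [504.  186.  190.9] yaw 108.8 tau [0.998 1.043 0.056] F [-2.9  3.1 -4.9] j6 -1.898
23.2 p [504.  185.9 191. ] yaw 110.4 tau [0.924 0.998 0.03 ] F [-1.5  2.1 -5. ] j6 -1.871
23.3 p [504.1 185.9 191.1] yaw 111.9 tau [0.82  0.92  0.017] F [-2.   0.8 -5.2] j6 -1.845
23.4 p [504.1 185.9 191. ] yaw 111.8 tau [0.805 0.927 0.033] F [-2.5  2.3 -3.2] j6 -1.846
```

```bash
python3 -m pendant '[[0,0,-0.002,0,0,0,0],[0,0,-0.003,0,0,0,0],[0,0,-0.003,0,0,0,0],[0,0,-0.003,0,0,0,0]]' >/dev/null; python3 r.py; python3 -m pendant '[[0,0,-0.004,0,0,0,0],[0,0,-0.004,0,0,0,0],[0,0,-0.004,0,0,0,0],[0,0,-0.004,0,0,0,0],[0,0,-0.004,0,0,0,0]]' >/dev/null; python3 r.py
```

```text
23.8 p [503.9 185.9 202. ] yaw 111.7 tau [0.688 0.649 0.071] F [-1.6  1.4 -4.7] j6 -1.847
24.3 p [504.3 185.8 222.5] yaw 111.8 tau [ 0.03  -0.012  0.005] F [-0.5 -0.3 -4.2] j6 -1.847
```

```bash
python3 -m pendant '[[0,0,-0.008,0,0,0,0],[0,0,-0.015,0,0,0,0],[0,0,-0.02,0,0,0,0],[0,0,-0.02,0,0,0,0],[0,0,-0.02,0,0,0,0],[0,0,-0.02,0,0,0,0],[0,0,-0.012,0,0,0,0],[0,0,-0.003,0,0,0,0],[0,0,0,0,0,0,0]]' >/dev/null; python3 r.py; python3 -m pendant '[[0,0,0,0,0,-8.4,0],[0,0,0,0,0,-8.4,0],[0,0,0,0,0,-8.4,0],[0,0,0,0,0,-8.4,0],[0,0,0,0,0,0,0]]' >/dev/null; python3 r.py; python3 -c '
from h import *; from bench import arm
to(arm.read_state(),[518.6,-198.3,340],145.46)'
```

```text
25.2 p [503.6 185.9 339.5] yaw 111.7 tau [ 0.034  0.024 -0.039] F [ 1.2  1.3 -4.1] j6 -1.847
25.7 p [503.3 185.7 338.1] yaw 145.3 tau [ 0.002 -0.018 -0.049] F [-0.2  0.2 -3.8] j6 -1.261
tool yaw_y 145.32 tilt z [-0.0026 -0.0015 -1.    ] j [ 0.656  0.186 -0.065 -0.    -1.322 -1.261]
shift m [ 0.3071 -0.2311 -0.0014] turn z deg -0.14
```

```bash
python3 -m pendant '[[0.0133,-0.01,0,0,0,0,0],[0.0266,-0.02,0,0,0,0,0],[0.0307,-0.0231,0,0,0,0,0],[0.0307,-0.0231,0,0,0,0,0],[0.0307,-0.0231,0,0,0,0,0],[0.0307,-0.0231,0,0,0,0,0],[0.0307,-0.0231,0,0,0,0,0],[0.0307,-0.0231,0,0,0,0,0],[0.0307,-0.0231,0,0,0,0,0],[0.0307,-0.0231,0,0,0,0,0],[0.016,-0.012,0,0,0,0,0],[0.0056,-0.0044,0,0,0,0,0]]' >/dev/null; python3 -m pendant '[[0,0,0.02,0,0,0,0],[0,0,0.02,0,0,0,0],[0,0,0.018,0,0,0,0],[0,0,0,0,0,0,0],[0,0,0,0,0,0,0],[0,0,0,0,0,0,0]]' >/dev/null; python3 r.py
python3 - <<'E'
from h import *; from bench import arm; import pickle
to(arm.read_state(),[518.6,-198.3,270],145.46)
s=arm.get_image("scene"); w=arm.get_image("wrist"); pickle.dump((s,w),open("v6.pkl","wb"))
a=cv2.resize(s["image"][185:275,130:210],(525,590),interpolation=2); b=cv2.resize(w["image"][60:280,160:360],(275,302),interpolation=2); b=cv2.copyMakeBorder(b,0,288,0,0,0)
cv2.imwrite("pics/v6.png",np.hstack([a,b])[:,:,::-1])
E
```

```text
27.5 p [ 520.  -198.1  283. ] yaw 145.3 tau [-0.024  0.003 -0.015] F [ 0.7  0.2 -2.8] j6 -0.533
tool yaw_y 145.34 tilt z [ 2.4e-03 -8.0e-04 -1.0e+00] j [-7.300e-02  2.490e-01 -1.210e-01  1.000e-03 -1.198e+00 -5.330e-01]
shift m [0.0009 0.0011 0.013 ] turn z deg -0.12
```

View pics/v6.png

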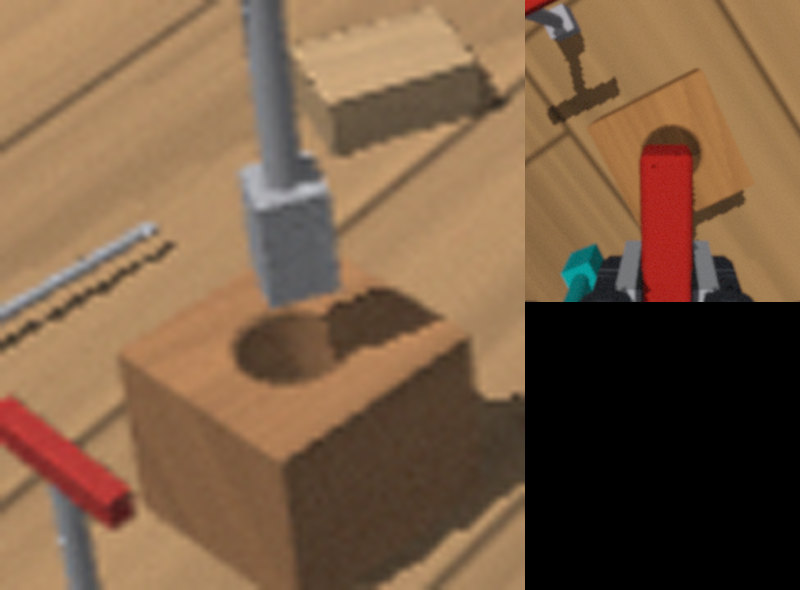

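```bash
python3 r.py
python3 - <<'E'
from h import *; import pickle
s,w=pickle.load(open("v6.pkl","rb")); C=R.from_quat(s["rotation"]).as_matrix()
def proj(P,s=s,C=C): u=C.T@(np.array(P,float)-s["xyz"]); return np.array([s["fx"]*u[0]/u[2]+s["cx"],s["fy"]*u[1]/u[2]+s["cy"]])
z=lambda p:(np.array(p)-[130,185])*[525/80,590/90]
P=[520,-198.1]
for h in(270,200,150,106): print("key axis proj crop",h,z(proj(P+[h])).round(0))
print("4 foot corners",[z(proj([520+18.4*np.cos(a),-198.1+18.4*np.sin(a),106])).round(0).tolist() for a in np.radians(145.3+45+90*np.arange(4))])
for c in ([518.6,-198.3],[518.6,-200.3],[516.2,-201.8]):
    pts=np.array([z(proj([c[0]+21*np.cos(a),c[1]+21*np.sin(a),75])) for a in np.linspace(0,2*np.pi,60)]); print("hole if",c,pts.min(0).round(0),pts.max(0).round(0))
g=hsv(s)[...,2]; np.set_printoptions(linewidth=250)
print(g[230:248,162:188])
# wrist view: expected hole circle vs seen
Cw=R.from_quat(w["rotation"]).as_matrix()
pw=np.array([proj([518.6+21*np.cos(a),-198.3+21*np.sin(a),75],w,Cw) for a in np.linspace(0,2*np.pi,60)]); print("wrist hole exp",pw.min(0),pw.max(0))
gw=hsv(w)[...,2]; print("rows"); 
for y in (155,158,161,164,168): print(y,gw[y,240:296:2])
for x in (258,264,268,274): print(x,gw[140:170,x])
E
```

```text
27.6 p [ 519.8 -198.1  282.9] yaw 145.3 tau [ 0.044 -0.047 -0.031] F [-0.3 -0.5 -3.2] j6 -0.532
key axis proj crop 270 [ 241. -117.]
key axis proj crop 200 [263.  59.]
key axis proj crop 150 [278. 177.]
key axis proj crop 106 [290. 276.]
4 foot corners [[245.0, 264.0], [263.0, 307.0], [336.0, 288.0], [316.0, 246.0]]
hole if [518.6, -198.3] [236. 305.] [354. 381.]
hole if [518.6, -200.3] [233. 308.] [350. 384.]
hole if [516.2, -201.8] [225. 308.] [342. 384.]
[[176 175 174 176 180 180 178 175 152 101  90  94  99 103 114 142 152 179 173 166 159 145  76  77  84  76]
 [177 183 182 178 177 179 179 175 165 107 107 112 135 161 180 183 183 172 137  78  80  80  82  79  81  78]
 [179 180 179 176 174 176 175 170 151 145 145 129 132 142 147 154 171 156  86  84  81  82  83  77  81  83]
 [178 175 178 174 175 166 150 132 113 107  92  92  90 105 113 118 114  89  83  83  80  81  78  80  82  78]
 [173 173 173 174 165 146 127 104  84  86  91  97 102 106 111 116 120 117  85  83  83  80  79  81  77  80]
 [173 172 173 165 131 109  77  80  82  86  91  98 104 108 111 116 116 117  83  84  84  80  78  77  83  
[... 1758 characters left out ...]
2  94  88  90  93  90  93  90  94 100  93  81  75  75  74 114 154 171 170 165]
168 [168 169 140 115 120 126 121 123 124 124 126 125 126 126 126 126 124 124 122 109  84  71  67  84 131 163 170 170]
258 [171 169 171 170 167 166 167 166 165 166 164 156 130 107  90  87  82  81  78  81  84  84  89  87  94 106 119 121 124 127]
264 [178 179 178 179 179 178 179 177 177 173 157 131 102  88  84  84  84  81  87  83  84  86  85  82  93 110 122 123 126 127]
268 [176 176 176 176 175 176 178 178 178 175 153 122 101  89  87  84  87  85  84  86  83  82  87  84  93 107 118 125 126 125]
274 [171 173 172 174 173 173 173 175 173 176 171 157 133 114  92  83  85  84  87  93  88  88  91  90 100 111 122 123 124 123]
```

```bash
python3 -m pendant '[[0.0023,0.0014,0.01,0,0,0,0],[0,0,0.01,0,0,0,0],[0,0,0.002,0,0,0,0],[0,0,0,0,0,0,0]]' >/dev/null; python3 r.py; for i in 1 2 3; do python3 -m pendant '[[0,0,0.003,0,0,0,0],[0,0,0.003,0,0,0,0]]' >/dev/null; python3 r.py; done
```

```text
28.0 p [ 516.4 -199.2  258.6] yaw 145.3 tau [-0.011  0.046 -0.014] F [ 0.2  0.1 -3.9] j6 -0.53
28.2 p [ 517.1 -199.3  253.8] yaw 145.3 tau [ 0.016  0.034 -0.044] F [ 0.2  0.8 -3.7] j6 -0.53
28.4 p [ 516.8 -199.2  247.4] yaw 145.3 tau [0.015 0.029 0.01 ] F [ 0.3 -0.8 -4.3] j6 -0.53
28.6 p [ 516.8 -199.2  241.3] yaw 145.3 tau [-0.003  0.034 -0.005] F [ 0.6  0.1 -3.8] j6 -0.53
```

```bash
for i in 1 2 ; do python3 -m pendant '[[0,0,0.006,0,0,0,0],[0,0,0.006,0,0,0,0],[0,0,0.006,0,0,0,0],[0,0,0.006,0,0,0,0]]' >/dev/null; python3 r.py; done;  python3 -m pendant '[[0,0,0.002,0,0,0,0],[0,0,0.001,0,0,0,0],[0,0,0,0,0,0,0]]' >/dev/null; python3 r.py;python3 -m pendant '[[0,0,0.001,0,0,0,0],[0,0,0.001,0,0,0,0],[0,0,0,0,0,0,0]]' >/dev/null; python3 r.py
```

```text
29.0 p [ 516.7 -199.2  216.9] yaw 145.3 tau [ 0.    -0.041  0.022] F [ 0.2 -0.1 -3.5] j6 -0.53
29.4 p [ 516.9 -199.2  193.1] yaw 145.3 tau [-0.043  0.004 -0.009] F [-0.5  1.2 -4.2] j6 -0.53
29.7 p [ 516.9 -199.3  190.6] yaw 145.3 tau [ 0.04  -0.018  0.001] F [-0.8  0.1 -3. ] j6 -0.53
30.0 p [ 516.8 -199.2  188.6] yaw 145.3 tau [ 0.021 -0.01  -0.026] F [-0.5  0.3 -4.2] j6 -0.53
```

```bash
for i in 1 2 ; do python3 -m pendant '[[0,0,0.001,0,0,0,0],[0,0,0.0005,0,0,0,0],[0,0,0,0,0,0,0]]' >/dev/null; python3 r.py; done
```

```text
30.3 p [ 516.8 -199.2  187.1] yaw 145.3 tau [ 0.023 -0.03   0.01 ] F [ 0.1 -1.  -3.7] j6 -0.53
30.6 p [ 517.3 -199.4  187. ] yaw 145.4 tau [ 0.372  0.642 -0.016] F [-1.4  1.2  4.5] j6 -0.53
```

Foot on the floor. I'll relax the press, open and retreat.

```bash
python3 -m pendant '[[0,0,-0.001,0,0,0,0],[0,0,0,0,0,0,0],[0,0,0,0,0,0,0.02],[0,0,0,0,0,0,0.03],[0,0,0,0,0,0,0.05],[0,0,0,0,0,0,0.0854],[0,0,0,0,0,0,0.0854],[0,0,0,0,0,0,0.0854],[0,0,0,0,0,0,0.0854]]'; python3 -m pendant '[[0,0,-0.01,0,0,0,0.0854],[0,0,-0.02,0,0,0,0.0854],[0,0,-0.03,0,0,0,0.0854],[0,0,-0.03,0,0,0,0.0854],[0,0,-0.03,0,0,0,0.0854],[0,0,-0.02,0,0,0,0.0854],[0,0,0,0,0,0,0.0854],[0,0,0,0,0,0,0.0854]]'
python3 - <<'E'
from h import *; from bench import arm
s=arm.get_image("scene"); w=arm.get_image("wrist")
cv2.imwrite("pics/v7.png",np.hstack([cv2.resize(s["image"][120:290,110:340],(500,370),interpolation=2),cv2.resize(w["image"][:,100:410],(300,370))])[:,:,::-1])
E
```

```text
clock: 31.5
position: [516.9, -199.2, 186.6]
ee_rot: [-0.464, 0.886, -0.0, 0.0]
contact_force: [0.7, 0.1, 0.2]
gripper_width: 85.5
grasp_force: 0.0
clock: 32.3
position: [516.6, -199.0, 327.0]
ee_rot: [-0.464, 0.886, 0.0, 0.001]
contact_force: [0.1, -1.9, -0.5]
gripper_width: 85.5
grasp_force: 0.0
```

View pics/v7.png

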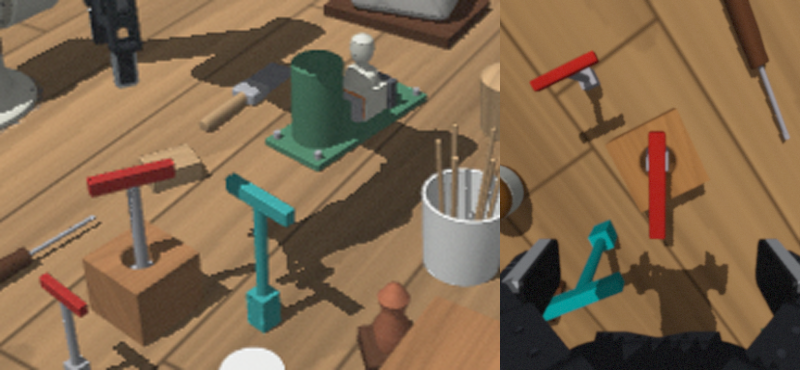

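The picture shows the key upright in its stand (135,215), the bust clamped (365,80), and the gripper clear with the other things undisturbed.

```bash
python3 -c '
from bench import arm
print(arm.job_done())'
```

```text
the job is handed in; nothing more can be done
None
```

The job is handed in: the bust is clamped at about 11–12 N (estimated from the turning moment, not measured at the pad), the key is back upright in its stand and released, and the clock stood at about 32 s of the 72 s allowed; no verdict was returned.

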